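# Open the touch-latch bench cupboard

## Robot

A 6-joint arm with a two-finger parallel gripper is mounted at the origin on the work surface. World frame = base frame: x ahead of the robot, y to its left, z up, the work surface at z = 0. Lengths are in m, angles in rad, forces in N, time in s.
With the tool pointing down it reaches from about 0.275 to 0.75 m from the base axis. Payload 10.2 kg.
Tool frame: the origin (TCP) lies midway between the tips of the shut fingers; the grasp point (between the pads) lies 19 mm behind it; z points along the fingers, y is the line along which they close (so a half turn about z gives the same grasp; the last joint's range is limited). The gripper opens to 88 mm and grips with 3 to 60 N. Pads are 18 mm wide; open, the fingers measure 123 mm over their backs; the gripper's body (75 mm by 187 mm) begins 45 mm behind the grasp point.
Start: joints at [0.94, 0.313, 1.498, -0, 1.331, -0.223], TCP at [0.208, 0.482, 0.239] pointing down, gripper open.
Joint ranges: [-2.94, 2.94], [-0.97, 2.17], [0.19, 2.56], [-1.23, 4.37], [0.02, 3.11], [-2.88, 2.88]. Speed limits (rad/s): [2.39, 2.39, 3.01, 3.14, 3.14, 3.14].

## Interface

Orientations are given as [roll, pitch, yaw] about the fixed x, y, z axes, in that order (R = Rz(yaw) Ry(pitch) Rx(roll)).
In Python, from station import bot, viewer, ticket gives the robot as it stands.
- The arm moves only by the tool send_rows, never from a script. Its argument "motion" is text: rows parted by semicolons, each of 5 numbers parted by spaces: the shift along the tool's x, y, z in m, then the turn about the tool's z in rad, then the closure, from 0 (fully open) to 1 (shut). In form: tx ty tz yaw gripper; .... A call has 1 to 12 rows; each row is the pose to reach, as a shift and turn from the pose commanded when the call began, along the tool's axes at that moment; what a row does not reach only later rows make up. A row lasts 1/12 s, in which the tool goes at most 41.7 mm and 7.16 degrees, less where a joint would pass 70% of its speed; a pose out of reach is approached as far as the arm can. A call with a gripper value outside its range is refused whole. The fingers move at their own pace and stop on an object; the grip force is fixed at half the most. Time passes only in rows, so rows that repeat a pose let the fingers close. It gives the time, the measured TCP pose, the force, the opening and the grip force at its end, in the units of the state.
- bot.get_state(): the state, without advancing time (a new reading comes with each control period).
- viewer.camera(name): name is "side" or "top" or "wrist"; returns a dict with "img" (400x640x3 uint8, red, green, blue), "fx", "fy", "cx", "cy" (pixels), "pose" (4x4, takes a point from camera to world coordinates). Camera axes: x right, y down, z forward; pixel columns grow to the right and rows downward; lengths in m; the calibration is good to about 2 mm. A picture is of the moment at which its call begins. There is no depth.
- ticket.hand_in(): hands the job in; it is judged then, once.
The state is a dict: "t": time; "qpos": joint angles; "joint_velocities": joint speeds; "joint_efforts": joint torques, N m; "ee_pos": TCP position; "tcp_rot": TCP orientation; "contact_force": force on the tool from outside, world axes, zero at the start; "torque": the same for the moment, N m; "width": finger opening in m; "grasp_force": force on a finger pad.
Only numpy, scipy, OpenCV 4.12 (cv2) and the standard library are available. Lean on these libraries where they do the work, as an engineer would, in place of code of your own. Each camera call takes 0.05 s, during which the arm holds its last target. There are 200 camera calls.

## Task

Open the wide one of the two handle-less bench cupboards so that the polishing wheels inside can be reached: press its door at the free edge until the touch catch lets go and the door springs ajar, then put a fingertip behind that edge and swing the door wide open, about square to the cupboard. Touch and push only: do not grip the door between the fingers, leave the narrow cupboard shut, and do not disturb the things standing about.

Things in the scene. Friction and masses are not known exactly. Their poses are not given: they have to be found in the camera images.
- wide_cupboard: The wide one of two plain plywood cupboards that stand 12 mm apart on a 20 mm high plinth, in either order: 210 mm wide, 200 deep, 230 high (top 250 mm above the bench), fixed. One door facing the robot, without handle. Origin: centre of its underside, on the plinth. x points from its front to its back (away from the robot), y left along the front, z up.
- wide_hinge (a point): Top end of the wide cupboard's vertical hinge axis: at the door's left edge seen from the robot (+y end), on the plane of the shut door's outer face, level with the door's top edge (2 mm below the cupboard's top). It stays put when the door swings. Axes as wide_cupboard. The cupboard's front edges lie 21 mm in +x of it (16 mm door, 5 mm gap).
- wide_edge (a point): Top corner of the wide door's free edge (right, -y, when shut), on its outer face; moves with it. Door panel 206 mm wide, 226 high, 16 thick; wide_front is its outer, wide_back its inner face. Axes: x through the door from outer to inner face (into the cupboard when shut), y along the door towards the hinge, z up. Inner face bare but for a 32 mm steel striker low down, 41 mm from this edge.
- wide_catch (a point): Spot on the wide door's outer face (moves with it) over the touch catch, 41 mm from the free edge, 32 mm above the door's foot. Pressing the door in about 3 mm at its free edge (about 5 to 6 N there at any height, more nearer the hinge; stop at 5 mm) frees the catch. As the finger backs off, the door follows, springs out and rests near 0.43 rad, its free edge 85 mm out. The catch stays free.
- wide_door (a joint): Angle of the wide door, rad: 0 to 0.005 shut and latched, negative (down to -0.023) pressed in, positive open: the free edge swings out towards the robot, then to the left, 1.57 square to the front, stop at 1.65. Past 0.43 light friction holds it at any angle; swinging it slowly takes 1 to 3 N.
- narrow_door (a joint): Angle of the narrow cupboard's door (146 mm wide, same kind of catch), rad: 0 shut. It is to stay shut and latched.
- narrow_hinge (a point): Top end of the narrow cupboard's hinge axis, at its door's left edge on the outer face, level with the door's top; axes as for the wide cupboard.
- jar: Loose brown glass jar, 60 mm across, 75 mm high, standing on the bench in front of the narrow cupboard. Origin at the centre of its underside, z up.
- oil: Loose white bottle, 52 mm across, 110 mm high, standing on top of the narrow cupboard towards the back. Origin at the centre of its underside, z up.
- hammer: Loose hammer, 240 mm long, lying on the bench beside one end of the plinth. Origin at the middle of its underside, x along the handle towards the head.
- tin: Loose tin, 72 mm across, 85 mm high, standing on the bench beside the other end of the plinth. Origin at the centre of its underside, z up.
Mind the look-alikes: they are no part of the job. What is shaped like the oil but pink or red is not meant.

How it is judged:
By the outcome, as a careful person would: the job done as asked, in the order asked, and still so for the second after the job is handed in, with the robot touching nothing.
It also fails if it takes over 53 s, if anything falls off the work surface, if the arm or the gripper's body presses on something with over 40 N, if the wrist force passes 120 N, or if a joint passes its speed limit or range.

## Working session

There is one attempt and no reset: what is moved stays moved. The work goes in short steps, Python scripts to look and compute and a tool call to move; the robot and the scene stay as the last step left them, time stands still between calls to the robot, and variables do not carry over. Pictures are saved under pics/ and viewed, at most 10 in all, crops included, and the job is handed in when it is done.

Besides the shell and the picture viewer there is one more tool, called after "Emit:" in YAML: its name, and indented under it one key for each argument. send_rows: Moves the arm, as the interface text tells. Its arguments: {"type":"object","properties":{"motion":{"type":"string"}},"required":["motion"]}

```bash
mkdir -p pics
python3 - <<'E'
from station import bot,viewer
import cv2,numpy as np
s=bot.get_state();print(s['t'],s['ee_pos'],s['tcp_rot'],s['width'])
for n in('side','top'):
    c=viewer.camera(n);cv2.imwrite(f'pics/{n}0.png',c['img'][:,:,::-1]);print(n,c['fx'],c['fy'],c['cx'],c['cy'],np.round(c['pose'],4).tolist())
E
```

```text
0.0 [0.20809691 0.48173623 0.23818288] [-3.14036783e+00 -2.70737726e-04  2.73373670e+00] 0.08818315065829124
side 481.69424121113997 481.69424121113997 322.86636589531804 201.82739288205886 [[-0.9579, -0.2187, 0.1862, 0.3399], [-0.2865, 0.6816, -0.6733, 0.9361], [0.0203, -0.6983, -0.7156, 1.1368], [0.0, 0.0, 0.0, 1.0]]
top 389.8531682576468 389.8531682576468 319.573279067403 195.7972039589227 [[-0.0087, -0.9979, 0.0645, 0.5505], [-0.9997, 0.0072, -0.0236, 0.051], [0.0231, -0.0646, -0.9976, 1.1678], [0.0, 0.0, 0.0, 1.0]]
```

View pics/side0.png

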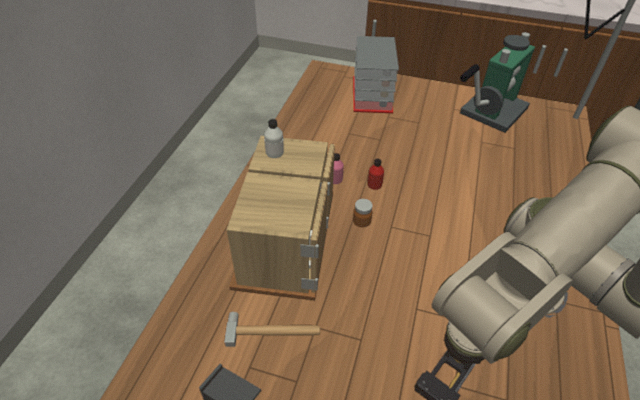

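View pics/top0.png

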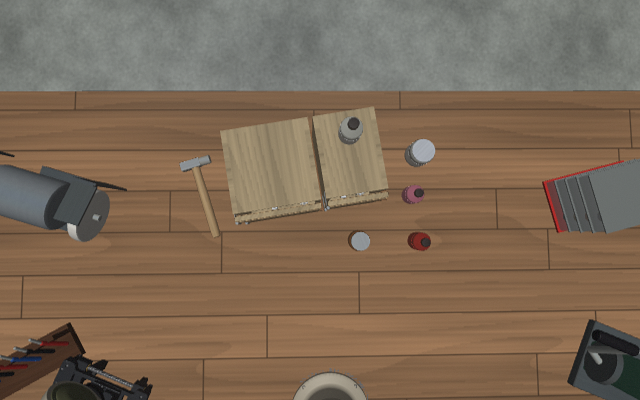

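The top view shows the wide cupboard on the left (about 221–325, 117–222) and the narrow one on the right (313–388, 107–208). The white oil is at (350,128), the jar at (360,241), the hammer at (200,195) and the tin at (422,152). The look-alikes are the pink bottle at (414,193) and the red one at (420,241). The two cupboards could also be mistaken for each other; the wide one is on the left. I'll check that in one close crop.

```bash
cat > h.py <<'E'
import numpy as np,cv2
def ray(c,u,v,z):
    P=c['pose'];d=P[:3,:3]@np.array([(u-c['cx'])/c['fx'],(v-c['cy'])/c['fy'],1]);o=P[:3,3]
    return o+d*(z-o[2])/d[2]
def px(c,p):
    P=c['pose'];q=P[:3,:3].T@(np.array(p)-P[:3,3]);return q[:2]/q[2]*c['fx']+[c['cx'],c['cy']]
E
python3 - <<'E'
from station import viewer
from h import *
c=viewer.camera('top');im=c['img'][:,:,::-1]
cv2.imwrite('pics/crop1.png',cv2.resize(im[100:240,215:405],None,fx=4,fy=4,interpolation=cv2.INTER_CUBIC))
for n,u,v,z in[('wBL',221,130,.25),('wBR',309,117,.25),('wFL',234,215,.25),('wFR',321,203,.25),('nFR',388,192,.25),('nFL',328,201,.25),('jar',360,241,.075),('oil',352,124,.36)]:print(n,ray(c,u,v,z).round(3))
E
```

```text
wBL [0.768 0.262 0.25 ]
wBR [0.799 0.053 0.25 ]
wFL [0.566 0.23  0.25 ]
wFR [0.593 0.026 0.25 ]
nFR [ 0.618 -0.133  0.25 ]
nFL [0.597 0.01  0.25 ]
jar [ 0.494 -0.087  0.075]
oil [ 0.754 -0.038  0.36 ]
```

View pics/crop1.png

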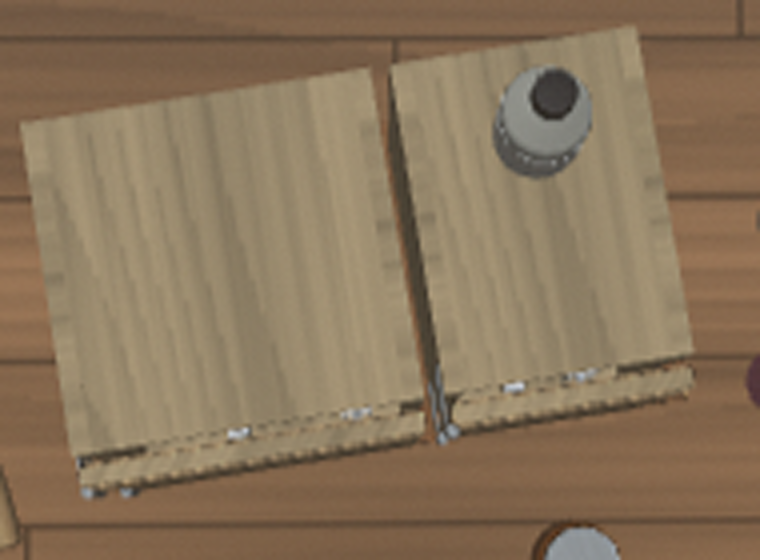

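```bash
cat >> h.py <<'E'
def fit(c):
    # crop px -> full; fit the known 210x200 top rectangle (Kabsch)
    cr=np.array([[22,123],[370,67],[424,398],[75,455]])/4-.375+[215,100]
    W=np.array([ray(c,u,v,.25)[:2] for u,v in cr]);L=np.array([[.2,.105],[.2,-.105],[0,-.105],[0,.105]])
    m=W.mean(0);A=(L-L.mean(0)).T@(W-m);yaw=np.arctan2(A[0,1]-A[1,0],A[0,0]+A[1,1])
    X=np.array([np.cos(yaw),np.sin(yaw)]);Y=np.array([-X[1],X[0]])
    T=lambda x,y:m+X*(x-.1)+Y*y
    return W,T,X,Y,yaw,cr
E
python3 - <<'E'
from station import viewer,bot
from h import *
c=viewer.camera('top');W,T,X,Y,yaw,_=fit(c)
print('yaw',yaw,'resid',[(w-T(*l)).round(4) for w,l in zip(W,[(.2,.105),(.2,-.105),(0,-.105),(0,.105)])])
h=T(-.021,.103);e=T(-.021,-.103);print('hinge',h,'edge',e)
for u,v in((235.5,221.5),(321,209.5)):print('meas door',ray(c,u,v,.248).round(4))
p0=T(-.021-.03-.009,-.103+.022);print('pre-press',p0, 'r',np.hypot(*p0))
for a in(.43,.8,1.2,1.57):
    d=np.array([[np.cos(-a),-np.sin(-a)],[np.sin(-a),np.cos(-a)]])@(-Y);print(a,'edge at',h+.206*d,'r',np.hypot(*(h+.206*d)))
s=bot.get_state();print(s['t'],s['ee_pos'],s['tcp_rot'])
E
```

```text
yaw 0.15742666975211111 resid [array([-0.0001, -0.0004]), array([0.0002, 0.0005]), array([-0.0006,  0.0014]), array([ 0.0005, -0.0014])]
hinge [0.54916091 0.22767133] edge [0.58145701 0.02421872]
meas door [0.551  0.2268 0.248 ]
meas door [0.5775 0.0262 0.248 ]
pre-press [0.53949019 0.03983236] r 0.5409586686853659
0.43 edge at [0.49370351 0.02927658] r 0.49457079961658074
0.8 edge at [0.42571386 0.06275672] r 0.43031464643938894
1.2 edge at [0.37123787 0.12384746] r 0.39135118924055073
1.57 edge at [0.34573409 0.19521322] r 0.3970393658840774
0.2 [0.20814645 0.48183782 0.23840096] [-3.14087714e+00 -1.57499638e-04  2.73376214e+00]
```

```bash
cat >> h.py <<'E'
from scipy.spatial.transform import Rotation as Ro
X=np.array([np.cos(.1574),np.sin(.1574)]);Y=np.array([-X[1],X[0]]);H=np.array([.5492,.2277])
def loc(x,y): return H+X*x+Y*y     # cupboard axes, from hinge
def door(a,s,off):                # point s along door from hinge, off beyond outer face (into door +)
    d=-Y*np.cos(a)-X*np.sin(a); n=X*np.cos(a)-Y*np.sin(a); return H+s*d+off*n
def go(s,xy,z,yaw):
    R=Ro.from_euler('xyz',s['tcp_rot']).as_matrix()
    t=R.T@(np.r_[xy,z]-s['ee_pos']); w=-(yaw-s['tcp_rot'][2]+np.pi)%(2*np.pi)-np.pi
    w=(-(yaw-s['tcp_rot'][2])+np.pi)%(2*np.pi)-np.pi
    return np.r_[t,w].round(4)
E
sed -i '/w=-(yaw/s/; w=.*//' h.py
python3 - <<'E'
from station import bot
from h import *
s=bot.get_state();print(go(s,loc(-.06,-.184),.205,.1574+np.pi))
E
```

```text
[-0.4618 -0.2855  0.0335 -0.5652]
```

Emit:
send_rows:
  motion: "-0.03 -0.019 0 -0.04 1; -0.06 -0.037 0 -0.08 1; -0.09 -0.056 0 -0.12 1; -0.12 -0.074 0 -0.16 1; -0.15 -0.093 0 -0.2 1; -0.18 -0.111 0 -0.24 1; -0.21 -0.13 0 -0.28 1; -0.24 -0.148 0 -0.32 1; -0.27 -0.167 0 -0.36 1; -0.3 -0.185 0 -0.4 1; -0.33 -0.204 0 -0.44 1; -0.36 -0.223 0 -0.48 1"

```text
t: 1.2
ee_pos: [0.4509, 0.1328, 0.2387]
tcp_rot: [3.142, 0.0, -3.068]
contact_force: [1.0, 0.6, -0.3]
width: 0.01
grasp_force: 0.0
```

Run:
```python
from station import bot
from h import *
s=bot.get_state();print(s['ee_pos'],s['tcp_rot'],s['qpos'],s['width']);print(go(s,loc(-.06,-.184),.205,.1574+np.pi))
```

```text
[0.45092276 0.13281579 0.23873082] [ 3.14152612e+00  1.98705546e-05 -3.06755488e+00] [ 3.64025895e-02  1.91459848e-01  1.65460770e+00  6.98607547e-05
  1.29550775e+00 -1.60845050e+00] 0.010036423769241026
[-0.0606 -0.101   0.0337 -0.0834]
```

Emit:
send_rows:
  motion: "0 0 0 0 1; 0 0 0 0 1; 0 0 0 0 1"

```text
t: 1.45
ee_pos: [0.4499, 0.1348, 0.2386]
tcp_rot: [3.141, -0.001, -3.07]
contact_force: [-0.7, 0.3, 0.2]
width: 0.0007
grasp_force: 0.0
```

Run:
```python
from station import bot
from h import *
s=bot.get_state();print(s['ee_pos'],s['tcp_rot'],s['qpos'],s['width'],s['contact_force']);print(go(s,loc(-.06,-.184),.205,.1574+np.pi))
```

```text
[0.44987743 0.13481365 0.23856707] [ 3.14134407e+00 -5.93513289e-04 -3.06993913e+00] [ 4.07879090e-02  1.90942403e-01  1.65568166e+00  2.39149859e-04
  1.29556950e+00 -1.60172693e+00] 0.0007073305026060344 [-0.67149504  0.28783953  0.19637144]
[-0.0617 -0.1029  0.0335 -0.0857]
```

Emit:
send_rows:
  motion: "-0.02 -0.033 0.01 -0.03 1; -0.04 -0.066 0.02 -0.06 1; -0.062 -0.103 0.0335 -0.086 1; -0.062 -0.103 0.0335 -0.086 1; -0.062 -0.103 0.0335 -0.086 1; -0.062 -0.103 0.0335 -0.086 1"

```text
t: 1.95
ee_pos: [0.519, 0.0376, 0.2054]
tcp_rot: [3.141, -0.0, -2.983]
contact_force: [-0.3, 0.5, -0.5]
width: 0.0007
grasp_force: 0.0
```

Run:
```python
from station import bot,viewer
from h import *
s=bot.get_state();print(s['ee_pos'],s['tcp_rot'],s['contact_force']);print(go(s,loc(-.009,-.184),.205,.1574+np.pi))
a=viewer.camera('top')['img'][90:290,190:450,::-1];b=viewer.camera('side')['img'][120:320,200:460,::-1]
cv2.imwrite('pics/a.png',cv2.resize(np.vstack([a,b]),None,fx=1.5,fy=1.5))
v=viewer.camera('wrist')['img'][:,:,::-1];cv2.imwrite('pics/w.png',v)
```

```text
[0.51900255 0.03757817 0.20540833] [ 3.14114675e+00 -2.09239962e-04 -2.98266429e+00] [-0.32755834  0.47492563 -0.52996818]
[-0.0506 -0.001   0.0004  0.0015]
```

View pics/a.png

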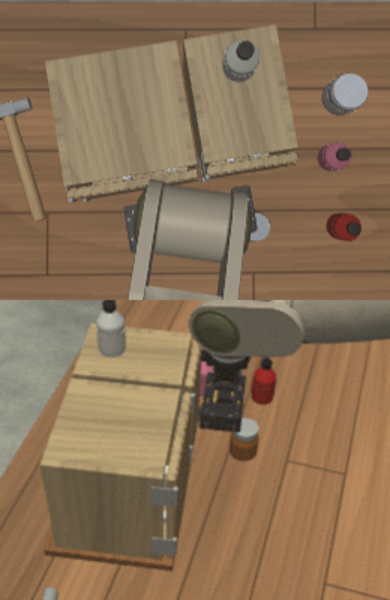

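The picture shows the shut gripper in front of the wide door, close to its free edge. The jar and bottles are clear of it. I'll approach the door slowly now.

Emit:
send_rows:
  motion: "-0.015 0 0 0 1; -0.03 0 0 0 1; -0.036 0 0 0 1; -0.04 0 0 0 1; -0.042 0 0 0 1; -0.044 0 0 0 1; -0.044 0 0 0 1; -0.044 0 0 0 1"

```text
t: 2.77
ee_pos: [0.5627, 0.0432, 0.2053]
tcp_rot: [-3.142, -0.0, -2.983]
contact_force: [-0.1, 0.1, 0.5]
width: 0.0003
grasp_force: 0.0
```

Emit:
send_rows:
  motion: "-0.001 0 0 0 1; -0.002 0 0 0 1; -0.003 0 0 0 1; -0.003 0 0 0 1; -0.003 0 0 0 1"

```text
t: 3.18
ee_pos: [0.566, 0.0436, 0.2052]
tcp_rot: [-3.142, -0.0, -2.983]
contact_force: [-0.7, 0.5, 0.1]
width: 0.0004
grasp_force: 0.0
```

Emit:
send_rows:
  motion: "-0.001 0 0 0 1; -0.002 0 0 0 1; -0.002 0 0 0 1; -0.002 0 0 0 1"

```text
t: 3.52
ee_pos: [0.5678, 0.0439, 0.2052]
tcp_rot: [-3.142, -0.0, -2.983]
contact_force: [-2.3, 0.1, 0.8]
width: 0.0002
grasp_force: 1.2
```

Emit:
send_rows:
  motion: "-0.001 0 0 0 1; -0.002 0 0 0 1; -0.002 0 0 0 1; -0.002 0 0 0 1"

```text
t: 3.85
ee_pos: [0.5696, 0.0442, 0.2052]
tcp_rot: [3.142, -0.001, -2.983]
contact_force: [-4.8, -1.2, 1.5]
width: 0.0007
grasp_force: 2.5
```

Emit:
send_rows:
  motion: "-0.001 0 0 0 1; -0.0015 0 0 0 1; -0.0015 0 0 0 1; -0.0015 0 0 0 1"

```text
t: 4.18
ee_pos: [0.571, 0.0444, 0.2052]
tcp_rot: [3.142, -0.001, -2.983]
contact_force: [-5.9, -1.7, 2.9]
width: 0.0006
grasp_force: 2.7
```

Emit:
send_rows:
  motion: "0.003 0 0 0 1; 0.006 0 0 0 1; 0.012 0 0 0 1; 0.02 0 0 0 1; 0.03 0 0 0 1; 0.045 0 0 0 1; 0.06 0 0 0 1; 0.075 0 0 0 1; 0.09 0 0 0 1; 0.105 0 0 0 1; 0.12 0 0 0 1; 0.12 0 0 0 1"

```text
t: 5.18
ee_pos: [0.4512, 0.0255, 0.2054]
tcp_rot: [-3.142, 0.0, -2.984]
contact_force: [-0.0, -0.3, -0.3]
width: 0.0007
grasp_force: 0.0
```

Run:
```python
from station import bot,viewer
from h import *
s=bot.get_state();print(s['ee_pos'],s['tcp_rot'],s['contact_force'])
a=viewer.camera('top')['img'][90:290,190:450,::-1];b=viewer.camera('side')['img'][120:320,200:460,::-1]
cv2.imwrite('pics/b.png',cv2.resize(np.vstack([a,b]),None,fx=1.5,fy=1.5))
```

```text
[0.45115894 0.02552985 0.20541188] [-3.14152326e+00  2.81234539e-04 -2.98375049e+00] [-0.03131543 -0.31686941 -0.28824147]
```

View pics/b.png

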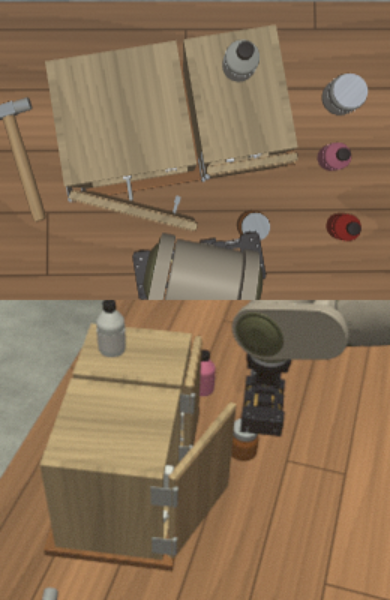

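The door is ajar: in the crop its free edge is at (193,227), which agrees with 0.43 rad. The narrow door is still shut and the jar hasn't moved. Next I'll go round the free edge and put the fingertip behind it.

Emit:
send_rows:
  motion: "0 -0.025 0 0.07 1; 0 -0.05 0 0.14 1; 0 -0.068 0 0.21 1; 0 -0.068 0 0.28 1; -0.01 -0.068 0 0.35 1; -0.03 -0.068 0 0.43 1; -0.055 -0.068 0 0.43 1; -0.075 -0.068 0 0.43 1; -0.08 -0.068 0 0.43 1; -0.08 -0.068 0 0.43 1"

```text
t: 6.12
ee_pos: [0.5435, -0.0288, 0.2045]
tcp_rot: [3.142, -0.0, 2.871]
contact_force: [-0.1, 1.1, 0.5]
width: 0.0004
grasp_force: 0.0
```

Run:
```python
from station import bot
from h import *
s=bot.get_state();p=s['ee_pos'][:2]-H;print('local',p@X,p@Y,s['contact_force']);print(go(s,door(.43,.184,.031),.205,.1574+np.pi-.43))
```

```text
local -0.04583632292609836 -0.25240706716281014 [-0.09457842  1.12642557  0.48518298]
[ 0.0325  0.0646 -0.0005  0.0016]
```

Emit:
send_rows:
  motion: "0.01 0.02 0 0 1; 0.02 0.04 0 0 1; 0.03 0.06 0 0 1; 0.032 0.065 0 0 1; 0.032 0.065 0 0 1"

```text
t: 6.53
ee_pos: [0.5286, 0.043, 0.2054]
tcp_rot: [-3.142, 0.0, 2.872]
contact_force: [1.0, -0.2, -0.1]
width: 0.0006
grasp_force: 0.0
```

```bash
cat > sw.py <<'E'
from station import bot,viewer
from h import *
import sys
s=bot.get_state();p=s['ee_pos'][:2]-H;print('local',p@X,p@Y,s['contact_force'],s['qpos'].round(2))
for a in map(float,sys.argv[1:]): print(a,go(s,door(a,.184,.025),.205,.1574+np.pi-a))
a=viewer.camera('top')['img'][90:290,190:450,::-1];b=viewer.camera('side')['img'][120:320,200:460,::-1]
cv2.imwrite('pics/s%.2f.png'%s['t'],cv2.resize(np.vstack([a,b]),None,fx=1.5,fy=1.5))
E
python3 sw.py .45 .5 .55 .6 .65 .7 .75 .8 .85 .9 .95 1; ls pics
```

```text
local -0.04927168121429747 -0.17914924742889884 [ 1.02999347 -0.23594364 -0.1164894 ] [-0.14  0.35  1.53 -0.    1.26 -1.44]
0.45 [ 0.0086 -0.0011  0.0004  0.0227]
0.5 [ 0.0178 -0.0019  0.0004  0.0727]
0.55 [ 0.0271 -0.0022  0.0004  0.1227]
0.6 [ 0.0364 -0.0021  0.0004  0.1727]
0.65 [ 0.0457 -0.0015  0.0004  0.2227]
0.7 [ 0.0549 -0.0005  0.0004  0.2727]
0.75 [0.064  0.001  0.0004 0.3227]
0.8 [0.0731 0.003  0.0004 0.3727]
0.85 [8.210e-02 5.400e-03 4.000e-04 4.227e-01]
0.9 [9.090e-02 8.300e-03 4.000e-04 4.727e-01]
0.95 [9.960e-02 1.150e-02 4.000e-04 5.227e-01]
1.0 [1.081e-01 1.530e-02 4.000e-04 5.727e-01]
a.png
b.png
crop1.png
s6.53.png
side0.png
top0.png
w.png
```

Emit:
send_rows:
  motion: "0.0085 -0.001 0 0.023 1; 0.018 -0.002 0 0.073 1; 0.027 -0.002 0 0.123 1; 0.0365 -0.002 0 0.173 1; 0.0455 -0.0015 0 0.223 1; 0.055 -0.0005 0 0.273 1; 0.064 0.001 0 0.323 1; 0.073 0.003 0 0.373 1; 0.082 0.0055 0 0.423 1; 0.091 0.0085 0 0.473 1; 0.0995 0.0115 0 0.523 1; 0.108 0.0155 0 0.573 1"

```text
t: 7.63
ee_pos: [0.4293, 0.0851, 0.2053]
tcp_rot: [-3.141, 0.001, 2.293]
contact_force: [0.1, -1.4, -1.4]
width: 0.0003
grasp_force: 0.5
```

```bash
python3 sw.py 1.05 1.1 1.15 1.2 1.25 1.3 1.35 1.4 1.45 1.5 1.54 1.57; ls pics|grep ^s
```

```text
local -0.14079879540140613 -0.12205761216991855 [ 0.14281243 -1.39405215 -1.43574469] [-0.07  0.15  1.79 -0.    1.2  -0.79]
1.05 [ 0.0109 -0.0007  0.0003  0.0437]
1.1 [ 0.0201 -0.0013  0.0002  0.0937]
1.15 [ 0.0294 -0.0014  0.0002  0.1437]
1.2 [ 0.0387 -0.0011  0.0002  0.1937]
1.25 [ 4.790e-02 -3.000e-04  2.000e-04  2.437e-01]
1.3 [5.710e-02 9.000e-04 2.000e-04 2.937e-01]
1.35 [6.630e-02 2.600e-03 2.000e-04 3.437e-01]
1.4 [7.530e-02 4.700e-03 2.000e-04 3.937e-01]
1.45 [8.420e-02 7.300e-03 2.000e-04 4.437e-01]
1.5 [9.300e-02 1.040e-02 2.000e-04 4.937e-01]
1.54 [9.990e-02 1.310e-02 2.000e-04 5.337e-01]
1.57 [1.050e-01 1.540e-02 2.000e-04 5.637e-01]
s6.53.png
s7.63.png
side0.png
```

Contact is light and the force reading looks right. I'll carry on to about 1.57.

Emit:
send_rows:
  motion: "0.011 -0.0005 0 0.044 1; 0.02 -0.0015 0 0.094 1; 0.0295 -0.0015 0 0.144 1; 0.0385 -0.001 0 0.194 1; 0.048 -0.0005 0 0.244 1; 0.057 0.001 0 0.294 1; 0.0665 0.0025 0 0.344 1; 0.0755 0.0045 0 0.394 1; 0.084 0.0075 0 0.444 1; 0.093 0.0105 0 0.494 1; 0.1 0.013 0 0.534 1; 0.105 0.0155 0 0.564 1"

```text
t: 8.73
ee_pos: [0.3717, 0.1746, 0.2053]
tcp_rot: [3.141, 0.0, 1.732]
contact_force: [-1.0, -0.9, 0.8]
width: 0.0003
grasp_force: 0.4
```

```bash
python3 sw.py 1.57 1.6; ls pics|grep ^s; cp $(ls -t pics/s8*|head -1) pics/end.png
```

```text
local -0.1836342577512233 -0.02460567772918626 [-0.97210221 -0.87165745  0.82136763] [ 0.15  0.09  1.86 -0.    1.19 -0.01]
1.57 [-0.0005 -0.0003  0.0003  0.003 ]
1.6 [ 0.005  -0.001   0.0003  0.033 ]
s6.53.png
s7.63.png
s8.73.png
side0.png
```

View pics/end.png

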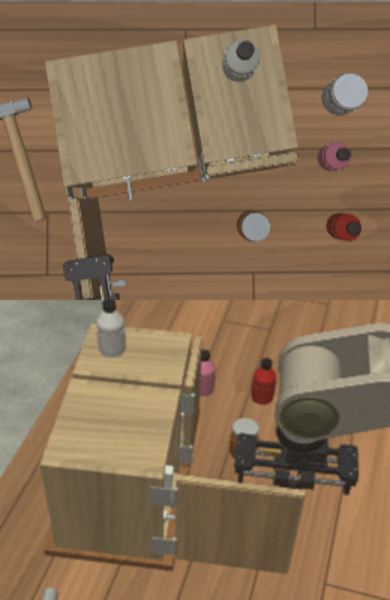

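The door is open about square to the cupboard and everything else is where it was. I'll back the arm away from the door and lift it clear.

Emit:
send_rows:
  motion: "-0.015 0 0 0 1; -0.035 0 0 0 1; -0.06 0 0 0 1; -0.085 0 -0.02 0 1; -0.1 0 -0.05 0 1; -0.1 0 -0.08 0 1; -0.1 0 -0.1 0 1; -0.1 0 -0.1 0 1; -0.1 0 -0.1 0 1"

```text
t: 9.58
ee_pos: [0.3878, 0.0755, 0.3055]
tcp_rot: [3.14, 0.001, 1.733]
contact_force: [-0.2, 0.0, -0.0]
width: -0.0
grasp_force: 0.0
```

```bash
python3 sw.py 1.57; cp pics/s9*.png pics/fin.png
```

```text
local -0.1832361575919588 -0.12500205838749878 [-0.16127306  0.01970421 -0.0030608 ] [-0.11 -0.03  1.72 -0.    1.45 -0.27]
1.57 [ 0.0999 -0.0004  0.1004  0.0045]
```

View pics/fin.png

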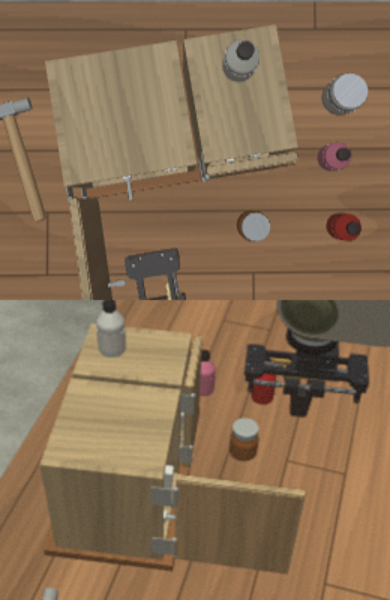

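The door stays square, the arm touches nothing, and the narrow cupboard is still shut.

```bash
python3 -c "
from station import ticket
print(ticket.hand_in())"
```

```text
the job is handed in; nothing more can be done
None
```

The wide cupboard's door was pressed free and swung open about square (about 1.57 rad); the narrow cupboard stayed shut, nothing else visibly moved, and I handed the job in about 10 s into the 53 s limit.

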